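# Slide the dark serving board out over the block's edge

## Robot

A 6-joint arm with a two-finger parallel gripper is mounted at the origin on a cart in front of the work surface, level with it; the furniture and walls round the work are solid. World frame = base frame: x ahead of the robot, y to its left, z up, the work surface at z = 0. Lengths are in mm, angles in rad, forces in N, time in s.
With the tool pointing down it reaches from about 400 to 825 mm from the base axis. Payload 7 kg.
Tool frame: the origin (TCP) lies midway between the tips of the shut fingers; the grasp point (between the pads) lies 19 mm behind it; z points along the fingers, y is the line along which they close (so a half turn about z gives the same grasp; the last joint's range is limited). The gripper opens to 88 mm and grips with 3 to 60 N. Pads are 19 mm wide; open, the fingers measure 130 mm over their backs; the gripper's body (78 mm by 193 mm) begins 47 mm behind the grasp point.
Start: joints at [0.288, 0.359, 0.012, 0, -1.224, -0.288], TCP at [674.978, -0.019, 226.561] pointing down, gripper open.
Joint ranges: [-3.07, 3.07], [-1.43, 2.12], [-1.02, 1.25], [-3.03, 1.67], [-3.05, -0], [-3.03, 3.03]. Speed limits (rad/s): [2.39, 2.39, 3.01, 3.14, 3.14, 3.14].

## Interface

Orientations are given as a rotation vector (axis times angle).
In Python, from rig import sensors, eyes, close_job gives the robot as it stands.
- The arm moves only by the shell command python3 -m crank 'ROWS' [FORCE]. ROWS is JSON, a list of rows, each a list of 3 entries, a list of its own where there are three numbers: the shift along the world's x, y, z in mm, then the turn about the world's z in rad, then the closure, from -1 (fully open) to 1 (shut). In form: [[[tx, ty, tz], roll, hand], ...]. A call has 1 to 10 rows; each row shifts and turns the commanded pose from where the row before left it; what a row does not reach is not made up. A row lasts 1/12 s, in which the tool goes at most 41.7 mm and 7.16 degrees, less where a joint would pass 70% of its speed; a pose out of reach is approached as far as the arm can. A call is refused whole if a number of a shift passes 41.7 or a number of a turn 0.125, either way. A call with a gripper value outside its range is refused whole. The fingers move at their own pace and stop on an object; FORCE is the grip in N (left out, the last holds). Time passes only in rows, so rows that do not move let the fingers close. It gives the time, the measured TCP pose, the force, the opening and the grip force at its end, in the units of the state.
- sensors.get_obs(): the state, without advancing time (a new reading comes with each control period).
- eyes.capture(name): name is "scene" or "side" or "wrist"; returns the picture (384x512x3 uint8, blue, green, red); there is no depth.
- eyes.camera_info(name): a dict with "fx", "fy", "cx", "cy" (pixels), "rvec" (rotation vector, rad) and "tvec" (3), from world to camera coordinates, as OpenCV has them. Camera axes: x right, y down, z forward; pixel columns grow to the right and rows downward; lengths in mm; the calibration is good to about 2 mm. A picture is of the moment at which its call begins: read the wrist's pose just before it. camera_info takes no time and is no camera call; for the wrist camera it gives the pose at the moment of the call.
- close_job(): hands the job in; it is judged then, once.
The state is a dict: "time": time; "qpos": joint angles; "qvel": joint speeds; "tau": joint torques, N m; "ee_pos": TCP position; "orientation": TCP orientation; "wrist_force": force on the tool from outside, world axes, zero at the start; "moment": the same for the moment, N m; "width": opening from 0.0 (shut) to 1.0 (fully open); "grip_force": force on a finger pad.
Only numpy, scipy, OpenCV 4.12 (cv2) and the standard library are available. Lean on these libraries where they do the work, as an engineer would, in place of code of your own. Each camera call takes 0.05 s, during which the arm holds its last target. There are 200 camera calls.

## Task

Push the thin dark serving board across the butcher's block towards the robot until its front end juts out over the block's front edge as far as its inlaid pale line, with the line over the edge and square to it, so that it can be picked up from below later. Slide it flat with the fingertips: do not pinch, lift or tip it, and leave the pale board and everything else where they are.

Things in the scene. Friction and masses are not known exactly. Their poses are not given: they have to be found in the camera images.
- block: Fixed butcher's block of glued wooden strips, 220 mm deep (x) by 320 mm wide (y) by 40 mm high with a flat top. Origin at the centre of its underside; x points away from the robot (the front edge is at x = -110 mm), y along the front edge to the left, z up. It stands turned by up to 0.12 rad and does not give when pushed.
- block_edge (a point): Middle of the block's top front edge (the edge next to the robot), at the height of the block's top; axes as the block's: x away from the robot, y along the edge, z up.
- dark_board: Thin dark brown wooden board to slide, 130 x 90 x 8 mm (x, y, z), about 0.2 kg, loose, flat on the block, turned up to 0.2 rad against it, over 20 mm of block behind it. Pale line 4 mm wide across its top, its middle 35 mm from the front end; two pale dots at the back end. Origin: centre of the underside; front end (robot side) x = -65 mm, back end x = +65 mm. Stays where left.
- dark_line (a point): Middle of the dark board's pale inlaid line, 30 mm in front of the board's origin (x = -30 mm), at the board's underside; axes as the board's. To be brought over the block's front edge.
- pale_board: Second board of the same size and shape, of pale wood with a dark line, lying flat on the block beside the dark one, 20 mm or more away; either may be on the left. Loose; stays where it is. Origin at the centre of its underside, axes as for the dark board.
- tin: Food tin, 75 mm wide, 58 mm high, loose on the worktop to the left of the block; origin at the centre of its underside. Not to be moved.
- mug: White mug with a handle, 89 x 120 x 98 mm high, loose on the worktop to the left; origin at the centre of its underside. Not to be moved.
- spice_jar: Spice jar with a yellow lid, 45 mm wide, 100 mm high, loose on the worktop to the right of the block; origin at the centre of its underside. Not to be moved.
- tumbler: Clear waisted drinking glass, 65 mm wide, 88 mm high, loose on the worktop to the right of the block; origin at the centre of its underside. Not to be moved.

How it is judged:
By the outcome, as a careful person would: the job done as asked, in the order asked, and still so for the second after the job is handed in, with the robot touching nothing.
It also fails if it takes over 42 s, if anything falls off the work surface, if the arm or the gripper's body presses on something with over 40 N, if the wrist force passes 120 N, or if a joint passes its speed limit or range.

## Working session

There is one attempt and no reset: what is moved stays moved. The work goes in short steps, Python scripts to look and compute and a shell command to move; the robot and the scene stay as the last step left them, time stands still between calls to the robot, and variables do not carry over. Pictures are saved under pics/ and viewed, at most 10 in all, crops included, and the job is handed in when it is done.

```bash
ls; mkdir -p pics; python3 - <<'E'
from rig import sensors, eyes
import cv2
o=sensors.get_obs();print(o['time'],o['ee_pos'],o['orientation'],o['width'])
for n in("scene","side","wrist"):
    cv2.imwrite(f"pics/{n}0.png",eyes.capture(n)); print(n,eyes.camera_info(n))
E
```

```text
pics
0.0 [ 6.74515716e+02 -1.13498345e-02  2.25618072e+02] [ 2.22040098e+00 -2.22070835e+00 -1.69635129e-03] 0.998140187592885
scene {'fx': 447.50061942855604, 'fy': 447.50061942855604, 'cx': 251.94664377192575, 'cy': 185.7333616202016, 'rvec': array([ 0.70376921, -2.37428348,  1.43491511]), 'tvec': array([ 449.12947184,  214.45549188, 1208.99657827])}
side {'fx': 361.3620833232922, 'fy': 361.3620833232922, 'cx': 260.66829302547177, 'cy': 191.70438385407743, 'rvec': array([ 0.44420225, -2.75673102,  1.18302856]), 'tvec': array([ 510.38915832,  156.47822658, 1300.30858381])}
wrist {'fx': 306.33808207425335, 'fy': 306.33808207425335, 'cx': 257.71880464504335, 'cy': 194.905160318441, 'rvec': array([1.01009591e-03, 3.11087868e+00, 4.32190079e-01]), 'tvec': array([675.09365294, -35.04428211, 389.04251424])}
```

View pics/scene0.png

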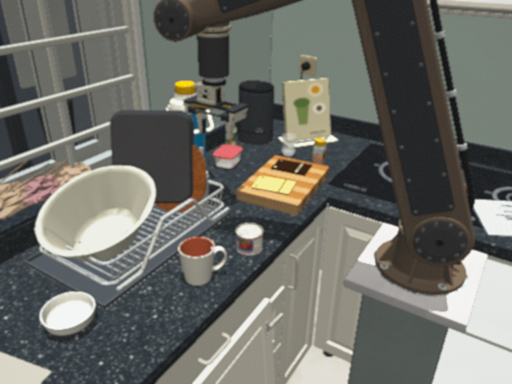

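View pics/wrist0.png

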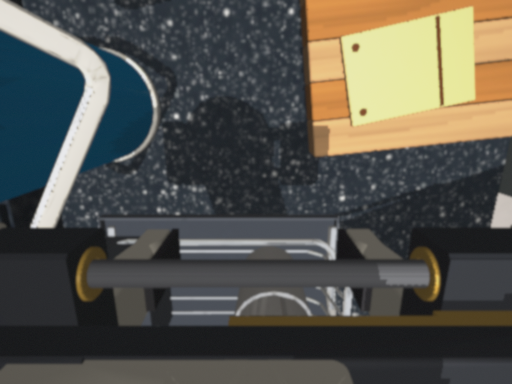

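The scene view shows the block near (285,183), with the pale board at (273,185) and the dark board at (292,166) beyond it, on the robot's right. The wrist view (image left = +x, up = -y) shows the pale board at about (410,65) and the block's far corner at about (313,155). I'll write a ray helper and move the camera over the block.

```bash
cat >h.py <<'E'
import numpy as np, cv2
from rig import sensors, eyes
def ray(ci,px,z):
    R=cv2.Rodrigues(np.array(ci['rvec']))[0]; C=-R.T@ci['tvec']
    px=np.atleast_2d(np.asarray(px,float))
    d=np.c_[(px[:,0]-ci['cx'])/ci['fx'],(px[:,1]-ci['cy'])/ci['fy'],np.ones(len(px))]@R
    return (C+d*((z-C[2])/d[:,2])[:,None])[:,:2]
E
python3 - <<'E'
from h import *
w=eyes.camera_info("wrist");s=eyes.camera_info("scene")
R=cv2.Rodrigues(w['rvec'])[0];print(-R.T@w['tvec'],R.round(2))
print(ray(w,[(410,65),(313,155)],44).round())
print(ray(s,[(273,185),(292,166),(239,195),(292,211),(328,172),(272,157),(319,158)],44).round())
E
```

```text
[675.40715331 -72.68682353 383.2432945 ] [[-1.    0.    0.  ]
 [ 0.    0.96  0.27]
 [-0.    0.27 -0.96]]
[[ 519. -115.]
 [ 614.  -23.]]
[[ 519. -109.]
 [ 536. -278.]
 [ 575.   13.]
 [ 385.    6.]
 [ 405. -306.]
 [ 638. -306.]
 [ 484. -399.]]
```

```bash
python3 -m crank '[[[-20,-22,9],0,-1],[[-20,-22,9],0,-1],[[-20,-22,9],0,-1],[[-20,-22,9],0,-1],[[-20,-22,9],0,-1],[[-20,-22,9],0,-1],[[-20,-22,9],0,-1],[[-15,-22,9],0,1],[[0,0,0],0,1],[[0,0,0],0,1]]'
python3 - <<'E'
from h import *
o=sensors.get_obs();print(o['time'],o['ee_pos'],o['width'],o['qvel'])
w=eyes.camera_info("wrist");np.save("w1.npy",w,allow_pickle=True)
cv2.imwrite("pics/w1.png",eyes.capture("wrist"))
E
```

```text
time: 0.98
ee_pos: [519.4, -177.0, 299.4]
orientation: [-2.218, 2.223, -0.002]
wrist_force: [-0.5, 1.0, -0.4]
width: 0.834
grip_force: 0.0
0.9833 [ 519.40291515 -176.9955476   299.3911772 ] 0.8344419749324989 [ 0.02712286  0.02742906 -0.00304261 -0.00763679  0.00959003 -0.00844405]
```

View pics/w1.png

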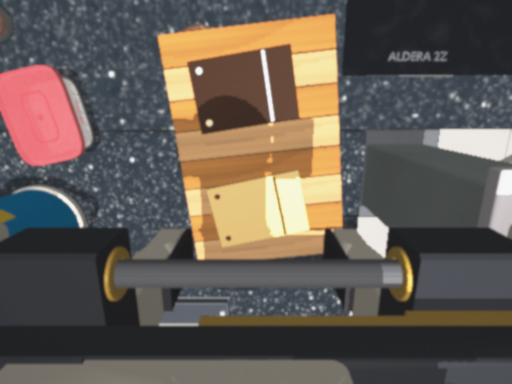

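Wrist view: dark board corners at about (188,62), (290,45), (298,124) and (203,133), with its line at about (268,85). The block's front edge runs (335,15) to (343,220), and the pale board is at (260,208). Now to measure these with masks.

```bash
cat >m.py <<'E'
from h import *
import sys
def line(p):
    vx,vy,x,y=cv2.fitLine(p.astype(np.float32),cv2.DIST_HUBER,0,.01,.01).ravel(); return np.array([vx,vy]),np.array([x,y])
def measure(im,w,rows=225):
    hsv=cv2.cvtColor(im,cv2.COLOR_BGR2HSV); H,S,V=cv2.split(hsv)
    m=((S>70)&(V>90)&(H<32)&(H>5)).astype(np.uint8)
    m[rows:]=0
    m=cv2.morphologyEx(m,cv2.MORPH_OPEN,np.ones((3,3)))
    c=max(cv2.findContours(m,0,2)[0],key=cv2.contourArea); hull=cv2.convexHull(c)
    hm=np.zeros_like(m); cv2.fillPoly(hm,[hull],1)
    out={}
    # block front edge: rightmost block pixel of each row
    h=hull[:,0]; 
    pts=[(np.flatnonzero(m[r]).max()+.5,r) for r in range(h[:,1].min()+5,min(rows-8,h[:,1].max()-4)) if m[r].any()]
    P=ray(w,pts,40); d,q=line(P)
    P=P[abs((P-q)@[d[1],-d[0]])<2]; d,q=line(P)
    if d[1]<0:d=-d
    out['edge']=(q,np.arctan2(-d[0],d[1]))
    # white line on dark board
    wl=((S<60)&(V>130)).astype(np.uint8)
    dk=((V<85)).astype(np.uint8)
    return out,m,hm,wl,dk
def run(im,w,win,rows=225):
    out,m,hm,wl,dk=measure(im,w,rows); x0,x1,y0,y1=win
    k=np.zeros_like(m);k[y0:y1,x0:x1]=1
    d=cv2.morphologyEx(cv2.morphologyEx((dk|wl)*k,cv2.MORPH_CLOSE,np.ones((5,5))),cv2.MORPH_OPEN,np.ones((5,5)))
    c=max(cv2.findContours(d,0,2)[0],key=cv2.contourArea)
    cp=cv2.approxPolyDP(c,8,True)[:,0]
    B=ray(w,cv2.convexHull(c)[:,0],48); r=cv2.minAreaRect(B.astype(np.float32))
    n,lab,st,ce=cv2.connectedComponentsWithStats(wl*k)
    i=1+np.argmax(st[1:,3]); ys,xs=np.nonzero(lab==i)
    L=ray(w,np.c_[xs,ys],48); dl,ql=line(L)
    if dl[1]<0:dl=-dl
    q,a=out['edge']; t=(L@dl); yaw=np.arctan2(-dl[0],dl[1])
    lm=ql+dl*((t.max()+t.min())/2-ql@dl)
    nrm=np.array([np.cos(a),np.sin(a)])
    print('corners px',cp.tolist()); print('corners',ray(w,cp,48).round(1).tolist()); print('rect',r)
    print('edge pt',q.round(1),'yaw',round(a,4)); print('line mid',lm.round(1),'len',(t.max()-t.min()).round(1),'yaw',round(yaw,4))
    print('line beyond edge along block x (want 0):',((lm-q)@nrm).round(2),'yaw err',round(yaw-a,4))
E
python3 - <<'E'
from m import *
w=np.load("w1.npy",allow_pickle=True).item(); im=cv2.imread("pics/w1.png")
run(im,w,(175,310,40,142))
print(ray(w,[(165,37),(335,15),(190,190)],40),ray(w,[(206,190),(277,175),(297,172),(311,233)],48))
E
```

```text
corners px [[199, 107], [203, 131], [266, 122], [235, 96]]
corners [[595.7, -251.1], [592.1, -220.9], [509.7, -232.2], [549.2, -264.5]]
rect ((554.33544921875, -246.21292114257812), (85.48085021972656, 42.04853439331055), 8.849859237670898)
edge pt [ 412.9 -234.7] yaw 0.1067
line mid [ 508.1 -276.2] len 87.2 yaw 0.1575
line beyond edge along block x (want 0): 90.24 yaw err 0.0509
[[ 634.64333456 -334.32654845]
 [ 426.48264086 -357.90669462]
 [ 616.03950672 -138.85437773]] [[ 592.07771539 -140.93940465]
 [ 494.33428628 -161.88754296]
 [ 467.24176745 -165.99035627]
 [ 444.22429411  -76.70995817]]
```

```bash
python3 -m crank '[[[10,-8,-15],-0.118,0.3],[[10,-8,-15],-0.118,0.3],[[10,-8,-15],-0.118,0.3],[[10,-8,-15],-0.118,0.3],[[10,-8,-15],-0.118,0.3],[[10,-8,-15],-0.118,0.3],[[10,-8,-15],-0.118,0.3],[[10,-8,-15],-0.118,0.3],[[10,-8,-15],-0.118,0.3],[[10,-8,-15],-0.118,0.3]]'
python3 -m crank '[[[2,-1,-15],-0.118,0.3],[[0,0,-15],-0.115,0.3],[[0,0,-5],0,0.3],[[0,0,0],0,0.3],[[0,0,0],0,0.3]]'
python3 - <<'E'
from h import *
o=sensors.get_obs();print(o['time'],o['ee_pos'],o['orientation'],o['width'],o['wrist_force'],o['qpos'])
w=eyes.camera_info("wrist");np.save("w2.npy",w,allow_pickle=True)
cv2.imwrite("pics/w2.png",eyes.capture("wrist"))
E
```

```text
time: 1.87
ee_pos: [620.7, -255.3, 146.4]
orientation: [0.602, -3.082, -0.001]
wrist_force: [0.3, 0.1, 0.8]
width: 0.348
grip_force: 0.0
time: 2.28
ee_pos: [622.2, -256.5, 113.3]
orientation: [0.255, -3.13, 0.0]
wrist_force: [0.0, -0.0, 1.1]
width: 0.35
grip_force: 0.0
2.2833 [ 622.22274957 -256.53822933  113.31666946] [ 2.54933092e-01 -3.13025831e+00  1.18614467e-04] 0.35046497036741175 [ 0.0064518  -0.02113715  1.10244465] [-1.01927529e-01  4.39874274e-01 -1.34353874e-01  2.98826728e-04
 -9.97508627e-01 -1.30650659e+00]
```

View pics/w2.png

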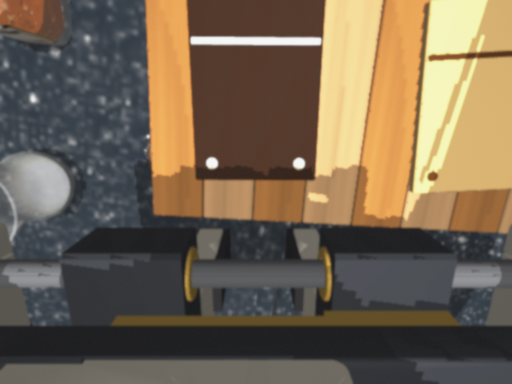

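The line runs across at row 41 (columns 191–321) and the back end is at row 180 (columns 197–315). The fingers, at columns 210 and 305, are centred on the board. The tumbler is at (30,190) and the jar at (30,20).

```bash
python3 - <<'E'
from h import *
w=np.load("w2.npy",allow_pickle=True).item()
print(ray(w,[(191,41),(321,41),(197,180),(315,180),(418,193)],48).round(1))
print(ray(w,[(30,215)],88), ray(w,[(155,215)],40))
E
```

```text
[[ 515.3 -318.1]
 [ 501.4 -233.2]
 [ 608.5 -303.9]
 [ 594.3 -217.1]
 [ 591.6 -138.3]]
[[ 637.6607912  -399.08506944]] [[ 644.48155949 -335.2214199 ]]
```

```bash
python3 -m crank '[[[0,0,-20],0,0.3],[[0,0,-20],0,0.3],[[0,0,-15],0,0.3],[[0,0,-9],0,0.3],[[0,0,-5],0,0.3],[[0,0,0],0,0.3],[[0,0,0],0,0.3]]'
```

```text
time: 2.92
ee_pos: [622.6, -257.1, 45.6]
orientation: [-0.249, 3.131, -0.001]
wrist_force: [0.5, 0.1, 0.4]
width: 0.352
grip_force: 0.0
```

```bash
python3 -m crank '[[[-4,-0.6,-2],0,0.3],[[-5,-0.8,0],0,0.3],[[-5,-0.8,0],0,0.3],[[-5,-0.8,0],0,0.3],[[-5,-0.7,0],-0.01,0.3],[[-5,-0.7,0],-0.01,0.3],[[-5,-0.7,0],-0.01,0.3],[[-5,-0.7,0],-0.01,0.3],[[-5,-0.6,0],-0.01,0.3],[[0,0,0],0,0.3]]'
python3 - <<'E'
from h import *
o=sensors.get_obs();print(o['time'],o['ee_pos'],o['orientation'],o['wrist_force'])
w=eyes.camera_info("wrist");np.save("w3.npy",w,allow_pickle=True)
cv2.imwrite("pics/w3.png",eyes.capture("wrist"))
E
```

```text
time: 3.75
ee_pos: [577.2, -263.6, 42.9]
orientation: [-0.167, 3.137, -0.0]
wrist_force: [-0.3, -0.7, 0.7]
width: 0.348
grip_force: 0.4
3.75 [ 577.21429774 -263.63804734   42.93239691] [-1.67398178e-01  3.13696294e+00 -1.36266570e-04] [-0.27957216 -0.68083682  0.72902114]
```

View pics/w3.png

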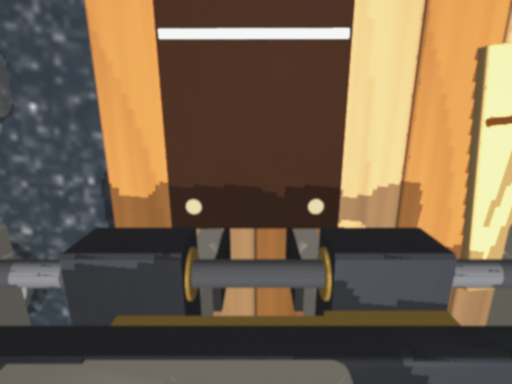

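The line is at row 34 (columns 158–350), square to the fingers, and both fingers are against the back end. Next is the remaining distance.

```bash
cat >l.py <<'E'
from m import *
def dline(im,w,q=np.array([412.9,-234.7]),a=.1067):
    H,S,V=cv2.split(cv2.cvtColor(im,cv2.COLOR_BGR2HSV))
    wl=((S<70)&(V>130)).astype(np.uint8); wl[200:]=0
    n,lab,st,ce=cv2.connectedComponentsWithStats(wl)
    c=[i for i in range(1,n) if st[i,2]>60 and st[i,3]<30 and st[i,4]>200]
    for i in c:
        ys,xs=np.nonzero(lab==i); L=ray(w,np.c_[xs,ys],48); d,p=line(L)
        if d[1]<0:d=-d
        yaw=np.arctan2(-d[0],d[1]); print(st[i],p.round(1),'yaw',yaw.round(4),'to go',((p-q)@[np.cos(a),np.sin(a)]).round(2),'err',(yaw-a).round(4))
E
python3 - <<'E'
from l import *
for k in (2,3):
    w=np.load(f"w{k}.npy",allow_pickle=True).item(); dline(cv2.imread(f"pics/w{k}.png"),w)
E
```

```text
[ 190   36  132   10 1208] [ 508.1 -276. ] yaw 0.1525 to go 90.22 err 0.0458
[ 157   27  194   13 2421] [ 472.6 -275.5] yaw 0.1058 to go 55.07 err -0.0009
```

```bash
python3 -m crank '[[[-5,-0.5,0],0,0.3],[[-5,-0.6,0],0,0.3],[[-5,-0.5,0],0,0.3],[[-5,-0.5,0],0,0.3],[[-5,-0.6,0],0,0.3],[[-5,-0.5,0],0,0.3],[[-5,-0.6,0],0,0.3],[[-5,-0.5,0],0,0.3],[[-5,-0.5,0],0,0.3],[[0,0,0],0,0.3]]'
python3 -m crank '[[[3,0.3,0],0,0.3],[[10,1,5],0,0.3],[[10,1,20],0,0.3],[[0,0,30],0,0.3],[[0,0,30],0,0.3],[[0,0,30],0,0.3],[[0,0,30],0,0.3],[[0,0,0],0,0.3],[[0,0,0],0,0.3]]'
python3 - <<'E'
from l import *
o=sensors.get_obs();print(o['time'],o['ee_pos'],o['orientation'],o['wrist_force'])
w=eyes.camera_info("wrist");np.save("w4.npy",w,allow_pickle=True)
im=eyes.capture("wrist");cv2.imwrite("pics/w4.png",im);dline(im,w)
E
```

```text
time: 4.63
ee_pos: [531.6, -268.3, 42.5]
orientation: [0.168, -3.136, -0.001]
wrist_force: [1.5, 0.3, -0.1]
width: 0.351
grip_force: 0.3
time: 5.38
ee_pos: [557.3, -266.0, 189.6]
orientation: [-0.169, 3.134, -0.001]
wrist_force: [0.1, 0.7, -1.1]
width: 0.354
grip_force: 0.0
5.3833 [ 557.28322503 -265.95963081  189.63978386] [-1.69275934e-01  3.13407615e+00 -1.06142095e-03] [ 0.09454755  0.67006205 -1.10815224]
[447   0  65   9 306] [377.3 -86.5] yaw 0.0492 to go -19.62 err -0.0575
[207  36  99   8 768] [ 427.1 -280.8] yaw 0.1038 to go 9.18 err -0.0029
```

View pics/w4.png

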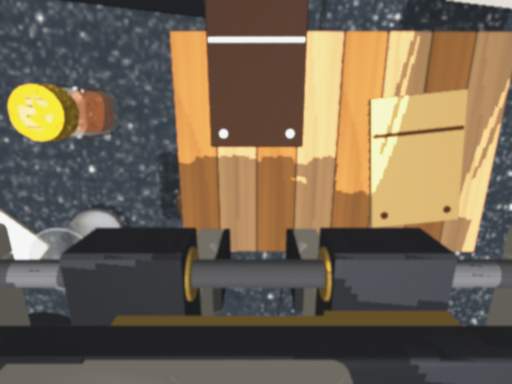

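The front edge is visible at about row 30 (columns 172–205 and 310–510), with the line at row 40. I'll measure both in this one image.

```bash
cat >e.py <<'E'
from l import *
def edge(im,w,cols,r0,r1):
    H,S,V=cv2.split(cv2.cvtColor(im,cv2.COLOR_BGR2HSV)); V=V.astype(float); P=[]
    for c in cols:
        v=V[r0:r1,c]; lo,hi=np.median(v[:4]),np.median(v[-4:]); t=(lo+hi)/2
        i=np.flatnonzero((v[:-1]<t)&(v[1:]>=t))
        if hi-lo>50 and len(i)==1: i=i[0]; P.append((c,r0+i+(t-v[i])/(v[i+1]-v[i])))
    P=ray(w,P,40); d,q=line(P); ok=abs((P-q)@[d[1],-d[0]])<1; d,q=line(P[ok])
    if d[1]<0:d=-d
    a=np.arctan2(-d[0],d[1]); print('edge',len(P),ok.sum(),q.round(1),a.round(4)); return q,a
E
python3 - <<'E'
from e import *
w=np.load("w4.npy",allow_pickle=True).item();im=cv2.imread("pics/w4.png")
q,a=edge(im,w,[*range(176,204),*range(314,505)],18,45); dline(im,w,q,a)
E
```

```text
edge 218 215 [ 406.6 -169.7] 0.1051
[447   0  65   9 306] [377.3 -86.5] yaw 0.0492 to go -20.43 err -0.0559
[207  36  99   8 768] [ 427.1 -280.8] yaw 0.1038 to go 8.68 err -0.0013
```

```bash
python3 -m crank '[[[0,0,-35],0,0.3],[[0,0,-35],0,0.3],[[0,0,-30],0,0.3],[[0,0,-20],0,0.3],[[0,0,-15],0,0.3],[[0,0,-10],0,0.3],[[-6,-0.6,0],0,0.3],[[-6,-0.6,0],0,0.3],[[0,0,0],0,0.3],[[0,0,0],0,0.3]]'
```

```text
time: 6.27
ee_pos: [543.6, -267.1, 42.3]
orientation: [0.169, -3.136, -0.0]
wrist_force: [0.8, -0.4, -0.7]
width: 0.348
grip_force: 0.0
```

```bash
python3 -m crank '[[[-4,-0.4,0],0,0.3],[[-4,-0.4,0],0,0.3],[[-3,-0.3,0],0,0.3],[[-3,-0.3,0],0,0.3],[[-2,-0.2,0],0,0.3],[[-2,-0.2,0],0,0.3],[[-1,-0.1,0],0,0.3],[[0,0,0],0,0.3],[[0,0,0],0,0.3]]'
python3 -m crank '[[[3,0.3,0],0,0.3],[[10,1,0],0,0.3],[[10,1,20],0,0.3],[[0,0,30],0,0.3],[[0,0,30],0,0.3],[[0,0,30],0,0.3],[[0,0,30],0,0.3],[[0,0,0],0,0.3],[[0,0,0],0,0.3],[[0,0,0],0,0.3]]'
python3 - <<'E'
from e import *
o=sensors.get_obs();print(o['time'],o['ee_pos'],o['orientation'])
w=eyes.camera_info("wrist");np.save("w5.npy",w,allow_pickle=True)
im=eyes.capture("wrist");cv2.imwrite("pics/w5.png",im)
q,a=edge(im,w,[*range(176,200),*range(320,500)],5,45); dline(im,w,q,a)
E
```

```text
time: 7.02
ee_pos: [525.0, -269.1, 42.7]
orientation: [-0.169, 3.137, -0.0]
wrist_force: [0.5, 0.5, 1.2]
width: 0.35
grip_force: 0.3
time: 7.85
ee_pos: [548.1, -266.4, 182.2]
orientation: [0.169, -3.137, -0.001]
wrist_force: [-0.3, -0.2, -0.1]
width: 0.349
grip_force: 0.0
7.85 [ 548.08651974 -266.4459806   182.18273823] [ 1.69036481e-01 -3.13676474e+00 -7.06636816e-04]
edge 113 113 [ 411.2 -215.4] 0.1045
[ 401    0  111   17 1154] [ 374.3 -109.7] yaw 0.0463 to go -25.76 err -0.0582
[205  38 102   8 802] [ 420.5 -281.5] yaw 0.1055 to go 2.28 err 0.001
```

View pics/w5.png

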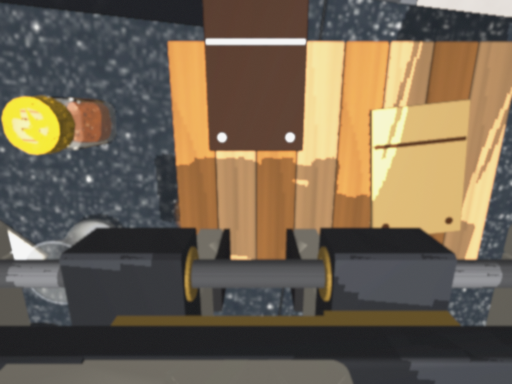

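The line (row 42) now nearly coincides with the edge (row 41); the estimate is 2.3 mm to go. I'll bring the camera straight above the edge so parallax drops out of the measurement.

```bash
python3 -m crank '[[[-20,0,0],0,0.3],[[-20,0,0],0,0.3],[[-15,0,0],0,0.3],[[0,0,0],0,0.3],[[0,0,0],0,0.3],[[0,0,0],0,0.3]]'
python3 - <<'E'
from e import *
w=eyes.camera_info("wrist");np.save("w6.npy",w,allow_pickle=True)
im=eyes.capture("wrist");cv2.imwrite("pics/w6.png",im)
dline(im,w)
R=cv2.Rodrigues(w['rvec'])[0];print(-R.T@w['tvec'])
E
```

```text
time: 8.4
ee_pos: [493.2, -266.7, 181.9]
orientation: [0.169, -3.136, -0.0]
wrist_force: [1.2, -0.1, 0.6]
width: 0.352
grip_force: 0.0
[202 104  96   7 668] [ 420.5 -281.4] yaw 0.1075 to go 2.61 err 0.0008
[ 420.860285   -273.83903307  339.36982361]
```

View pics/w6.png

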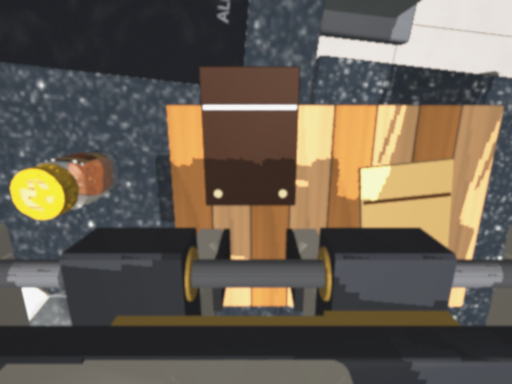

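The line is at row 107 (columns 202–297) and the edge at about row 105, seen almost from straight above.

```bash
python3 - <<'E'
from e import *
w=np.load("w6.npy",allow_pickle=True).item();im=cv2.imread("pics/w6.png")
for cols in ([*range(174,196)],[*range(305,490)],[*range(174,196),*range(305,490)]):
    q,a=edge(im,w,cols,92,116); dline(im,w,q,a)
E
```

```text
edge 22 22 [ 424.5 -339.3] 0.1001
[202 104  96   7 668] [ 420.5 -281.4] yaw 0.1075 to go 1.83 err 0.0074
edge 185 179 [ 404.8 -156.6] 0.1044
[202 104  96   7 668] [ 420.5 -281.4] yaw 0.1075 to go 2.61 err 0.0031
edge 207 201 [ 406.8 -174.8] 0.1063
[202 104  96   7 668] [ 420.5 -281.4] yaw 0.1075 to go 2.29 err 0.0012
```

```bash
python3 -m crank '[[[20,1,0],0,0.3],[[20,0,0],0,0.3],[[10,0,0],0,0.3],[[0,0,-35],0,0.3],[[0,0,-35],0,0.3],[[0,0,-30],0,0.3],[[0,0,-20],0,0.3],[[0,0,-14],0,0.3],[[0,0,-5],0,0.3],[[0,0,0],0,0.3]]'
python3 -m crank '[[[-4,-0.4,0],0,0.3],[[-4,-0.4,0],0,0.3],[[-3,-0.3,0],0,0.3],[[-2,-0.2,0],0,0.3],[[0,0,0],0,0.3],[[0,0,0],0,0.3],[[0,0,0],0,0.3]]'
```

```text
time: 9.28
ee_pos: [542.3, -265.5, 42.0]
orientation: [0.169, -3.134, -0.001]
wrist_force: [-0.4, 0.4, 0.2]
width: 0.35
grip_force: 0.0
time: 9.87
ee_pos: [530.2, -267.1, 43.9]
orientation: [-0.169, 3.136, -0.0]
wrist_force: [0.9, 0.5, -0.1]
width: 0.351
grip_force: 0.0
```

```bash
python3 -m crank '[[[-2,-0.2,0],0,0.3],[[-2,-0.2,0],0,0.3],[[-1.3,-0.1,0],0,0.3],[[-1,-0.1,0],0,0.3],[[-1,-0.1,0],0,0.3],[[0,0,0],0,0.3],[[0,0,0],0,0.3]]'
python3 -m crank '[[[3,0.3,0],0,0.3],[[10,1,0],0,0.3],[[10,1,20],0,0.3],[[0,0,30],0,0.3],[[0,0,30],0,0.3],[[0,0,30],0,0.3],[[0,0,30],0,0.3],[[-20,0,0],0,0.3],[[-20,0,0],0,0.3],[[-20,0,0],0,0.3]]'
python3 -m crank '[[[0,0,0],0,0.3],[[0,0,0],0,0.3],[[0,0,0],0,0.3]]'
python3 - <<'E'
from e import *
w=eyes.camera_info("wrist")
im=eyes.capture("wrist");cv2.imwrite("pics/w7.png",im)
q,a=edge(im,w,[*range(174,196),*range(305,485)],92,116); dline(im,w,q,a); dline(im,w)
cv2.imwrite("pics/s7.png",cv2.resize(eyes.capture("scene")[130:240,200:370],None,fx=4,fy=4))
E
```

```text
time: 10.45
ee_pos: [522.8, -267.8, 43.6]
orientation: [-0.169, 3.137, -0.0]
wrist_force: [1.0, 0.5, -0.4]
width: 0.349
grip_force: 0.5
time: 11.28
ee_pos: [485.8, -265.3, 184.0]
orientation: [-0.17, 3.136, -0.0]
wrist_force: [-1.1, 0.1, -0.6]
width: 0.349
grip_force: 0.0
time: 11.53
ee_pos: [486.6, -265.5, 183.9]
orientation: [-0.17, 3.136, -0.001]
wrist_force: [-0.0, -1.0, 0.8]
width: 0.349
grip_force: 0.0
edge 198 197 [ 405.8 -166.5] 0.1065
[200 109  96   7 663] [ 418.7 -281.7] yaw 0.1075 to go 0.61 err 0.001
[200 109  96   7 663] [ 418.7 -281.7] yaw 0.1075 to go 0.78 err 0.0008
```

View pics/w7.png

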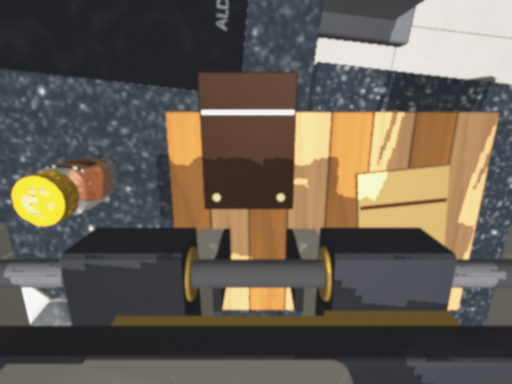

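The line (row 112) now lies over the edge (row 112): 0.6 mm off and square to within 0.001 rad, with the arm clear. Handing in.

```bash
python3 -c "
from rig import close_job
print(close_job())"
```

```text
the job is handed in; nothing more can be done
None
```

The dark board now juts over the block's front edge to its pale line, measured about 0.6 mm off the edge and square to within 0.001 rad; only the dark board was pushed, the arm is clear of everything, and the job is handed in at about 12 s.

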